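Make up two microscope inspection kits

ROBOT

A 6-joint arm with a two-finger parallel gripper is mounted at the origin on the work surface. World frame = base frame: x ahead of the robot, y to its left, z up, the work surface at z = 0. Lengths are in mm, angles in rad, forces in N, time in s.
With the tool pointing down it reaches from about 400 to 925 mm from the base axis. Payload 12.5 kg.
Tool frame: the origin (TCP) lies at the very end of the fingers, on their centre line; the grasp point (between the pads) lies 19 mm behind it; z points along the fingers, y is the direction in which the jaws open and shut (so a half turn about z gives the same grasp; the last joint's range is limited). The gripper opens to 95 mm and grips with 3 to 60 N. Pads are 20 mm wide; open, the fingers measure 119 mm over their backs; the gripper's body (75 mm by 180 mm) begins 59 mm behind the grasp point.
Start: joints at [1.232, 0.491, 1.559, -0, 1.092, -0.106], TCP at [144.172, 608.166, 178.361] pointing down, gripper open.
Joint ranges: [-3.1, 3.1], [-0.84, 2.19], [0.05, 2.79], [-1.13, 4.28], [0.06, 2.93], [-2.69, 2.69]. Speed limits (rad/s): [2.22, 2.22, 2.79, 3.14, 3.14, 3.14].

INTERFACE

Orientations are given as [roll, pitch, yaw] about the fixed x, y, z axes, in that order (R = Rz(yaw) Ry(pitch) Rx(roll)).
In Python, from cell import env gives the robot as it stands.
- The arm moves only by the shell command python3 -m pendant 'ROWS'. ROWS is JSON, a list that holds one entry, the list of rows, each a list of 5 numbers: the opening, from 0 (shut) to 1 (fully open), then the shift along the tool's x, y, z in m, then the turn about the tool's z in rad. A call has exactly 8 rows; each row is the pose to reach, as a shift and turn from the pose commanded when the call began, along the tool's axes at that moment; what a row does not reach only later rows make up. A row lasts 1/10 s, in which the tool goes at most 50 mm and 8.59 degrees, less where a joint would pass 70% of its speed; a pose out of reach is approached as far as the arm can. A call with a gripper value outside its range is refused whole. The fingers move at their own pace and stop on an object; the grip force is fixed at half the most. Time passes only in rows, so rows that repeat a pose let the fingers close, or fill a call up. It gives the time, the measured TCP pose, the force and the opening at its end, in the units of the state.
- env.state(): the state, without advancing time (a new reading comes with each control period).
- env.read_camera(name): name is "side" or "top" or "wrist"; returns a dict with "image" (480x640x3 uint8, blue, green, red), "range_z" (480x640 float32, mm along the optical axis (not along the pixel's ray), 0 where there is no reading), "fx", "fy", "cx", "cy" (pixels), "rvec" (rotation vector, rad) and "tvec" (3), from world to camera coordinates, as OpenCV has them; the wrist camera has in their place "tool_from_camera" (4x4, takes a point from camera to tool coordinates, whose origin is the TCP and whose axes are the flange's). Camera axes: x right, y down, z forward; pixel columns grow to the right and rows downward; lengths in mm; the calibration is good to about 2 mm. The wrist camera is an equidistant fisheye: a pixel r from the principal point sees the ray r / f radians off the axis. A picture is of the moment at which its call begins: read the wrist's pose just before it.
- env.job_done(): hands the job in, once; it reports no verdict.
The state is a dict: "t": time; "joints": joint angles; "qvel": joint speeds; "tau": joint torques, N m; "eef_pos": TCP position; "tcp_rot": TCP orientation; "ft_force": force on the tool from outside, world axes, zero at the start; "moment": the same for the moment, N m; "opening": opening from 0.0 (shut) to 1.0 (fully open).
Only numpy, scipy, OpenCV 4.12 (cv2) and the standard library are available. Lean on these libraries where they do the work, as an engineer would, in place of code of your own. Each camera call takes 0.05 s, during which the arm holds its last target. There are 200 camera calls.

TASK

Make up the two inspection kits from the stock on the bench. The blue tray gets the steel specimen (black resin) in its white-lined bay, the red objective in its black-lined bay and the jar with the orange cap in its bare bay; the yellow tray gets the copper specimen (green resin) in its white-lined bay and the blue objective in its black-lined bay. Everything ends upright, flat on the floor of its bay, with nothing knocked over on the way; the brass specimen (white resin) and the white objective are not needed: leave them standing where they are.

Things in the scene. Friction and masses are not known exactly. Their poses are not given: they have to be found in the camera images.
- steel_mount: Steel specimen: black resin, a short upright cylinder 30 mm in diameter and 24 mm high, with a 21 mm round polished steel (silver-grey) face on top, about 50 g. Origin at the centre of its underside, z up. Loose; stands upright on the bench at the start.
- copper_mount: Copper specimen: green resin, a short upright cylinder 30 mm in diameter and 24 mm high, with a 21 mm round polished copper face on top, about 50 g. Origin at the centre of its underside, z up. Loose; stands upright on the bench at the start.
- brass_mount: Brass specimen: white resin, a short upright cylinder 30 mm in diameter and 24 mm high, with a 21 mm round polished brass (yellow) face on top, about 50 g. Origin at the centre of its underside, z up. Loose; stands upright on the bench at the start. Not needed: stays. Unlisted among the stock: a dark flat ring (48 mm wide, 6 high) and a small wooden block (36 x 30 x 18).
- red_objective: Microscope objective with a red cone, about 120 g: bare-metal cylinder 28 mm in diameter up to 26 mm high, above it the red cone (27 mm wide, narrowing to 16 mm at 40 mm height), then a 12 mm metal nose up to 45 mm. Stands nose up. Origin at the centre of its underside, z up. Loose; stands upright on the bench at the start.
- blue_objective: Microscope objective with a blue cone, about 120 g: bare-metal cylinder 28 mm in diameter up to 26 mm high, above it the blue cone (27 mm wide, narrowing to 16 mm at 40 mm height), then a 12 mm metal nose up to 45 mm. Stands nose up. Origin at the centre of its underside, z up. Loose; stands upright on the bench at the start.
- white_objective: Microscope objective with a white cone, about 120 g: bare-metal cylinder 28 mm in diameter up to 26 mm high, above it the white cone (27 mm wide, narrowing to 16 mm at 40 mm height), then a 12 mm metal nose up to 45 mm. Stands nose up. Origin at the centre of its underside, z up. Loose; stands upright on the bench at the start. Not needed: stays where it is.
- paste_jar: Closed jar, about 80 g: grey body 41 mm in diameter up to 22 mm high, orange cap 44 mm in diameter from 22 to 36 mm. Origin at the centre of its underside, z up. Loose; stands upright on the bench at the start. All the stock stands in rows, neighbours at least 65 mm apart in world x or 80 mm in y, centre to centre.
- blue_tray: Blue kit tray, 204 x 72 mm, fixed. Origin: centre of its underside, z up. Three bays in a row along its x axis, each 64 (x) by 66 mm (y) inside: white-lined bay centred at x = -67 mm, black-lined at x = 0, bare (tray colour) at x = +67 mm, all at y = 0. Bay floors are 4 mm above the bench; rims and dividers, 3 mm thick, reach 10 mm above the bench. Trays lie one on each side of the stock.
- yellow_tray: Yellow kit tray, 204 x 72 mm, fixed. Origin: centre of its underside, z up. Three bays in a row along its x axis, each 64 (x) by 66 mm (y) inside: white-lined bay centred at x = -67 mm, black-lined at x = 0, bare (tray colour) at x = +67 mm, all at y = 0. Bay floors are 4 mm above the bench; rims and dividers, 3 mm thick, reach 10 mm above the bench. Trays lie one on each side of the stock.

How it is judged:
By the outcome, as a careful person would: the job done as asked, in the order asked, and still so for the second after the job is handed in, with the robot touching nothing.
It also fails if it takes over 120 s, if anything falls off the work surface, if the arm or the gripper's body presses on something with over 40 N, if the wrist force passes 120 N, or if a joint passes its speed limit or range.

## Working session

There is one attempt and no reset: what is moved stays moved. The work goes in short steps, Python scripts to look and compute and a shell command to move; the robot and the scene stay as the last step left them, time stands still between calls to the robot, and variables do not carry over. Pictures are saved under pics/ and viewed, about 12 in all and at most 16, crops included, and the job is handed in when it is done.

```bash
ls; mkdir -p pics; python3 - <<'E'
from cell import env
import cv2
s=env.state();print({k:s[k] for k in('t','eef_pos','tcp_rot','ft_force','opening')})
for n in('top','side'):
    c=env.read_camera(n);cv2.imwrite(f'pics/{n}0.png',c['image']);print(n,c['fx'],c['cx'],c['cy'],c['rvec'],c['tvec'])
E
```

```text
pics
{'t': 0.0, 'eef_pos': array([144.07483727, 607.87835275, 177.75888347]), 'tcp_rot': array([-3.14047726e+00, -1.15570527e-04,  2.90881994e+00]), 'ft_force': array([-0.43306701, -0.1736233 , -0.33155723]), 'opening': 0.9980886556142818}
top 604.3562791407307 321.33710556829595 243.99721809500292 [ 2.17055277 -2.12537946  0.1405161 ] [-11.44558521 548.57580015 932.77140428]
side 599.8628112625493 322.5770138825064 243.29635116403873 [ 0.34500946 -2.879578    1.02682158] [537.98271563 124.57943315 875.18158407]
```

View pics/top0.png

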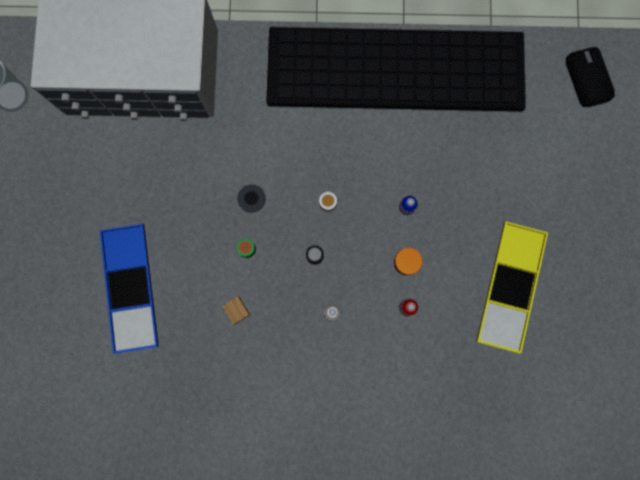

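The top view shows the steel specimen at (315,254), copper (246,247), brass (328,201), red objective (410,307), blue (409,204), white (332,313) and jar (408,261). The ring is at (251,198) and the block at (236,310). The blue tray is on the left with its white bay at (134,328), the yellow tray on the right with its white bay at (503,326).

```bash
cat > h.py <<'E'
import numpy as np, cv2
from cell import env
def topw(c,uv,z):
    "pixel of a fixed camera -> world point on the plane z"
    R=cv2.Rodrigues(np.array(c['rvec'],float))[0];t=np.array(c['tvec'],float).ravel()
    d=R.T@np.array([(uv[0]-c['cx'])/c['fx'],(uv[1]-c['cy'])/c['fy'],1]);o=-R.T@t
    return o+d*(z-o[2])/d[2]
def wristw(c,s,uv,z):
    from scipy.spatial.transform import Rotation as Ro
    T=np.array(c['tool_from_camera']);dx,dy=uv[0]-c['cx'],uv[1]-c['cy'];r=np.hypot(dx,dy);th=r/c['fx']
    d=np.array([np.sin(th)*dx/r,np.sin(th)*dy/r,np.cos(th)]) if r>0 else np.array([0,0,1.])
    R=Ro.from_euler('xyz',s['tcp_rot']).as_matrix()
    o=R@T[:3,3]+s['eef_pos'];d=R@T[:3,:3]@d
    return o+d*(z-o[2])/d[2]
def delta(tgt,yaw=None):
    "shift (m) in tool axes from the measured pose to world target mm, and turn"
    from scipy.spatial.transform import Rotation as Ro
    s=env.state();R=Ro.from_euler('xyz',s['tcp_rot']).as_matrix()
    print('shift',np.round(R.T@(np.array(tgt)-s['eef_pos'])/1000,4))
    if yaw is not None:
        # tool down: turn about tool z is minus world yaw
        a=(s['tcp_rot'][2]-yaw+np.pi/2)%np.pi-np.pi/2;print('turn',round(a,3))
E
python3 - <<'E'
from h import *
c=env.read_camera('top')
big=cv2.resize(c['image'][180:340,90:560],None,fx=1.7,fy=1.7)
z=c['range_z']
R=cv2.Rodrigues(np.array(c['rvec'],float))[0];t=np.array(c['tvec']).ravel()
v,u=np.mgrid[:480,:640]
P=np.stack([(u-c['cx'])/c['fx']*z,(v-c['cy'])/c['fy']*z,z],-1).astype(float)
W=(P-t)@R
def f(n,uv,h,r=14):
    m=(np.hypot(u-uv[0],v-uv[1])<r)&(np.abs(W[...,2]-h)<4)&(z>0)
    if m.sum(): print(n,m.sum(),'range med',np.round((W[m].min(0)+W[m].max(0))/2,1),end=' ')
    print(n,'ray',np.round(topw(c,uv,h),1))
for n,uv,h in[('steel',(315,254),24),('copper',(246,247),24),('brass',(328,201),24),('red',(410,307),45),('blue',(409,204),45),('white',(332,313),45),('jar',(408,261),36),('ring',(251,198),6),('block',(236,310),18)]:f(n,uv,h)
# tray corners (rim z=10)
for n,col in(('blue',(108,140,90,255)),('yellow',(20,35,90,255))):
    hsv=cv2.cvtColor(c['image'],cv2.COLOR_BGR2HSV)
    m=cv2.inRange(hsv,(col[0],col[2],60),(col[1],255,255))
    m[:, 200:440]=0; 
    k=np.argwhere(m[200:360]>0)[:,::-1]+[0,200]
    pts=np.array([topw(c,p,10)[:2] for p in k],np.float32)
    print(n,len(k),cv2.minAreaRect(pts))
s=env.state();w=env.read_camera('wrist');print(w['tool_from_camera'],w['fx'],w['cx'],w['cy']);print(s['joints'])
E
```

```text
steel 253 range med [534.7  10.9  24.1] steel ray [533.9  10.1  24. ]
copper 249 range med [543.8 123.5  24. ] copper ray [543.1 122.7  24. ]
brass 242 range med [623.8  -8.4  24.1] brass ray [622.1  -9.2  24. ]
red 66 range med [ 451.7 -142.5   44.5] red ray [ 450.8 -141.2   45. ]
blue 68 range med [ 620.  -141.4   45.1] blue ray [ 615.4 -139.4   45. ]
white 71 range med [440.5 -19.8  44.9] white ray [438.8 -19.   45. ]
jar 549 range med [ 525.3 -139.2   36. ] jar ray [ 524.3 -139.2   36. ]
ring 565 range med [628.5 119.9   6. ] ring ray [628.4 119.9   6. ]
block 396 range med [441.  136.6  18.1] block ray [441.  135.7  18. ]
blue 2885 ((474.3358154296875, 315.5519714355469), (206.903564453125, 75.06424713134766), 10.186545372009277)
yellow 2917 ((489.56585693359375, -313.04547119140625), (74.86860656738281, 206.53453063964844), 76.01286315917969)
[[-8.46833485e-04 -9.69171861e-01 -2.46384227e-01  6.88066498e+01]
 [ 9.99999557e-01 -9.22009215e-04  1.89753528e-04  1.04346436e-01]
 [-4.11072308e-04 -2.46383957e-01  9.69172212e-01 -2.07385894e+02]
 [ 0.00000000e+00  0.00000000e+00  0.00000000e+00  1.00000000e+00]] 371.64829954431775 318.57389296902585 239.19125078650492
[ 1.23237740e+00  4.91395631e-01  1.55927306e+00 -6.86797330e-06
  1.09170689e+00 -1.05584450e-01]
```

```bash
python3 -m pendant '[[[1,-0.26,-0.245,0,-0.233],[1,-0.26,-0.245,0,-0.233],[1,-0.26,-0.245,0,-0.233],[1,-0.26,-0.245,0,-0.233],[1,-0.26,-0.245,0,-0.233],[1,-0.26,-0.245,0,-0.233],[1,-0.26,-0.245,0,-0.233],[1,-0.26,-0.245,0,-0.233]]]'
python3 -c "
from h import *
delta((534.7,10.9,130),np.pi);print(env.state()['joints'])"
```

```text
t: 1.0
eef_pos: [342.6, 306.5, 178.4]
tcp_rot: [-3.141, 0.0, 3.138]
ft_force: [-0.6, 0.8, -0.5]
opening: 0.999
shift [-0.1932 -0.2948  0.0486]
turn -0.004
[ 5.86252454e-01  2.56548545e-01  1.94664024e+00 -6.33832307e-04
  9.38329961e-01 -9.80293246e-01]
```

```bash
python3 -m pendant '[[[1,-0.193,-0.295,0.048,-0.003],[1,-0.193,-0.295,0.048,-0.003],[1,-0.193,-0.295,0.048,-0.003],[1,-0.193,-0.295,0.048,-0.003],[1,-0.193,-0.295,0.048,-0.003],[1,-0.193,-0.295,0.048,-0.003],[1,-0.193,-0.295,0.048,-0.003],[1,-0.193,-0.295,0.048,-0.003]]]'
python3 - <<'E'
from h import *
s=env.state();c=env.read_camera('wrist');print(s['eef_pos'],s['tcp_rot'])
im=c['image'];cv2.imwrite('pics/w1.png',im)
E
```

```text
t: 1.8
eef_pos: [535.9, 11.5, 129.3]
tcp_rot: [-3.141, 0.0, 3.141]
ft_force: [-0.3, 0.8, 1.0]
opening: 1.003
[535.93882757  11.45780865 129.26387078] [-3.14130073e+00  1.01931265e-04  3.14138809e+00]
```

View pics/w1.png

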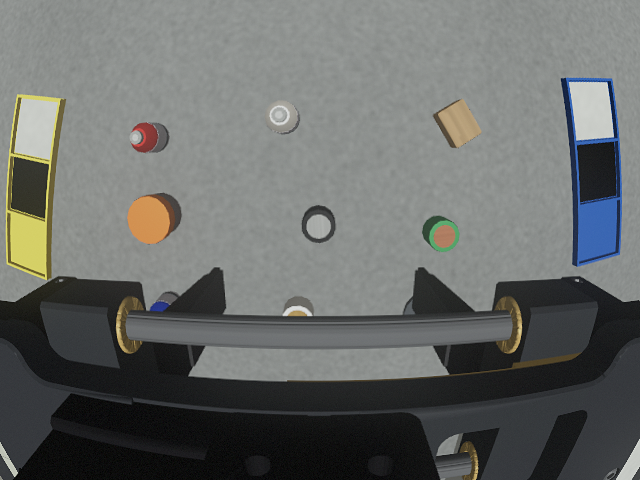

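The wrist view shows the steel face at (318,223), centred between the fingers. The copper face is at (444,236), the jar cap at (151,218) and the white objective at (282,116). Both trays are visible. I'll use these for a cross-check.

```bash
python3 - <<'E'
from h import *
s=env.state();c=env.read_camera('wrist')
for n,uv,z in[('steel',(318.5,223),24),('copper',(444,236),24),('jar',(151,218),36),('white nose',(281,114),45),('red nose',(136,137),45),
 ('blue tray far-right',(619,261),10),('b',(575,265),10),('b',(564,79),10),('b',(611,79),10),('y',(18,95),10),('y',(64,99),10),('y',(47,279),10),('y',(8,265),10)]:
    print(n,np.round(wristw(c,s,uv,z),1))
E
```

```text
steel [531.3  12.8  24. ]
copper [542.8 125.9  24. ]
jar [ 523.1 -135.2   36. ]
white nose [440.1 -16.2  45. ]
red nose [ 451.4 -140.8   45. ]
blue tray far-right [576.6 373.7  10. ]
b [579.1 297.9  10. ]
b [381.4 262.5  10. ]
b [367.7 334.6  10. ]
y [ 383.3 -321.5   10. ]
y [ 400.4 -248.4   10. ]
y [ 596.4 -301.2   10. ]
y [ 581.6 -369.6   10. ]
```

```bash
python3 -m pendant '[[[1,0.003,0.001,0.04,0],[1,0.003,0.001,0.08,0],[1,0.003,0.001,0.11,0],[1,0.003,0.001,0.122,0],[1,0.003,0.001,0.122,0],[0.2,0.003,0.001,0.122,0],[0.2,0.003,0.001,0.122,0],[0.2,0.003,0.001,0.122,0]]]'
python3 -m pendant '[[[0.2,0,0,0,0],[0.2,0,0,0,0],[0.2,0,0,0,0],[0.2,0,0,-0.02,0],[0.2,0,0,-0.04,0],[0.2,0,0,-0.07,0],[0.2,0,0,-0.1,0],[0.2,0,0,-0.1,0]]]'
```

```text
t: 2.7
eef_pos: [531.3, 15.9, 9.6]
tcp_rot: [-3.141, 0.002, -3.138]
ft_force: [-0.6, 0.2, -0.8]
opening: 0.802
t: 3.5
eef_pos: [532.3, 15.7, 111.7]
tcp_rot: [-3.141, 0.006, -3.138]
ft_force: [0.9, -0.5, -0.1]
opening: 0.206
```

The fingers closed more slowly than I assumed (about 0.6 s⁻¹), so I lifted before the grip. I'll check that nothing moved.

```bash
python3 -m pendant '[[[1,0,0,0,0],[1,0,0,0,0],[1,0,0,0,0],[1,0,0,0,0],[1,0,0,0,0],[1,0,0,0,0],[1,0,0,0,0],[1,0,0,0,0]]]'
python3 - <<'E'
from h import *
s=env.state();c=env.read_camera('wrist');print(s['eef_pos'],s['tcp_rot'],s['opening'],s['joints'])
im=c['image'];cv2.imwrite('pics/w2.png',im)
E
```

```text
t: 4.3
eef_pos: [530.7, 15.8, 108.3]
tcp_rot: [3.141, -0.0, -3.138]
ft_force: [-0.5, 0.1, -0.3]
opening: 0.819
[530.68875149  15.83512915 108.27729198] [ 3.14148933e+00 -9.09130393e-06 -3.13837704e+00] 0.8194841602636612 [-9.46736086e-02  4.46043067e-01  1.86725109e+00  1.38357514e-04
  8.28317645e-01 -1.66877910e+00]
```

View pics/w2.png

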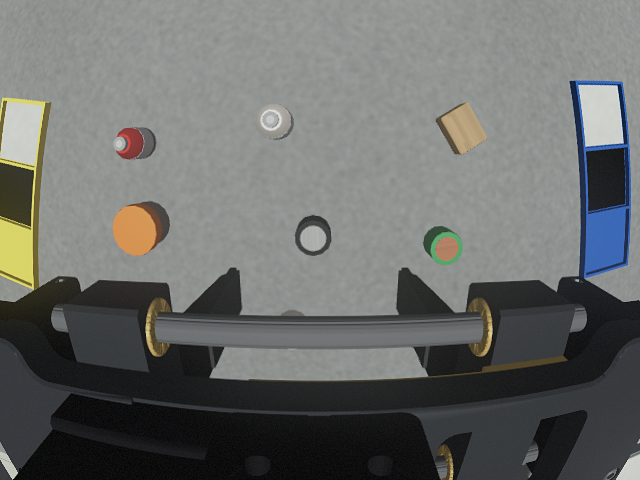

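The steel specimen is still upright at (313,237) and nothing was touched. The earlier pose readings were taken while the arm was still settling.

```bash
python3 - <<'E'
from h import *
s=env.state();c=env.read_camera('wrist');print(s['eef_pos'])
for n,uv,z in[('steel',(313.5,237),24),('copper',(446,247),24),('jar',(137.5,230),36),('white nose',(270,119),45),('red nose',(119.5,143.5),45),
 ('b',(630,263),10),('b',(585,276),10),('b',(571,83),10),('b',(622,82),10),('y',(2,98),10),('y',(50,102),10),('y',(34,289),10)]:
    print(n,np.round(wristw(c,s,uv,z),1))
E
```

```text
[530.67739838  15.84613751 108.31498454]
steel [534.3  11.9  24. ]
copper [542.7 124.1  24. ]
jar [ 525.4 -135.9   36. ]
white nose [441.3 -19.3  45. ]
red nose [ 452.6 -142.5   45. ]
b [567.2 375.3  10. ]
b [579.7 301.1  10. ]
b [384.4 258.   10. ]
b [368.6 334.4  10. ]
y [ 383.6 -324.9   10. ]
y [ 401.3 -248.    10. ]
y [ 598.  -303.2   10. ]
```

```bash
python3 -m pendant '[[[0.6,-0.004,-0.004,0.03,0],[0.6,-0.004,-0.004,0.06,0],[0.6,-0.004,-0.004,0.085,0],[0.6,-0.004,-0.004,0.102,0],[0.6,-0.004,-0.004,0.102,0],[0,-0.004,-0.004,0.102,0],[0,-0.004,-0.004,0.102,0],[0,-0.004,-0.004,0.102,0]]]'
python3 -m pendant '[[[0,0,0,0,0],[0,0,0,0,0],[0,0,0,0,0],[0,0,0,0,0],[0,0,0,0,0],[0,0,0,0,0],[0,0,0,0,0],[0,0,0,0,0]]]'
```

```text
t: 5.2
eef_pos: [535.2, 11.8, 7.3]
tcp_rot: [-3.141, 0.002, -3.138]
ft_force: [-0.4, 0.4, 0.2]
opening: 0.405
t: 6.0
eef_pos: [534.7, 11.8, 6.3]
tcp_rot: [3.141, -0.0, -3.138]
ft_force: [-0.2, -0.6, 0.7]
opening: 0.002
```

```bash
python3 - <<'E'
from h import *
c=env.read_camera('wrist');cv2.imwrite('pics/w3.png',c['image'])
c=env.read_camera('side');cv2.imwrite('pics/s3.png',c['image'])
E
```

```text
(no output)
```

View pics/w3.png

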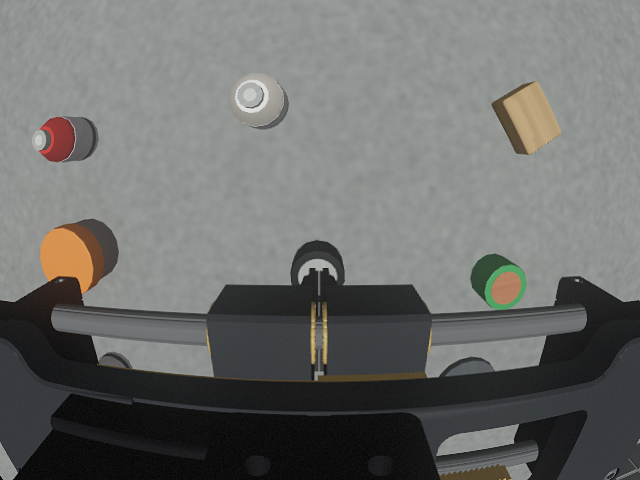

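View pics/s3.png

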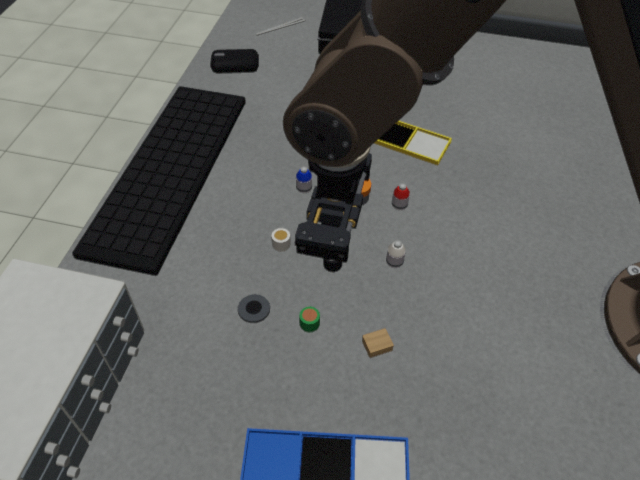

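```bash
python3 - <<'E'
from h import *
s=env.state();c=env.read_camera('wrist');im=c['image']
print(s['eef_pos'],s['ft_force'])
# wrist-range points in the world, around the specimen/fingers
from scipy.spatial.transform import Rotation as Ro
R=Ro.from_euler('xyz',s['tcp_rot']).as_matrix();T=np.array(c['tool_from_camera'])
def pw(u,v):
    z=c['range_z'][v,u];dx,dy=u-c['cx'],v-c['cy'];r=np.hypot(dx,dy);th=r/c['fx']
    p=np.array([np.tan(th)*dx/r,np.tan(th)*dy/r,1])*z
    return np.round(R@(T[:3,:3]@p+T[:3,3])+s['eef_pos'],1),im[v,u]
for uv in[(318,243),(318,250),(318,255),(305,262),(300,268),(330,264),(318,272),(318,280),(295,275),(342,275),(318,225),(510,285),(70,260)]:print(uv,*pw(*uv))
cv2.imwrite('pics/w4.png',np.hstack([cv2.resize(im[210:310,250:390],None,fx=4,fy=4)]))
E
```

```text
[534.70679211  11.84705032   6.31006878] [ 0.0037399  -0.11097744 -0.60539999]
(318, 243) [520.2  11.6   9.1] [48 49 47]
(318, 250) [520.2  11.6  23.4] [45 46 46]
(318, 255) [522.6  11.6  24.8] [64 64 63]
(305, 262) [526.4   4.7  25.3] [93 94 92]
(300, 268) [530.1   1.9  24.2] [129 132 129]
(330, 264) [527.3  18.   25.8] [175 177 174]
(318, 272) [524.6  11.6  46.2] [112 113 111]
(318, 280) [525.5  11.6  54.7] [112 112 112]
(295, 275) [534.   -0.8  24.6] [54 55 54]
(342, 275) [533.8  24.5  25.2] [57 57 56]
(318, 225) [511.4  11.5   1.1] [145 147 144]
(510, 285) [541.6 126.2  26. ] [ 99 127 176]
(70, 260) [ 524.1 -135.6   36.1] [ 79 146 215]
```

View pics/w4.png

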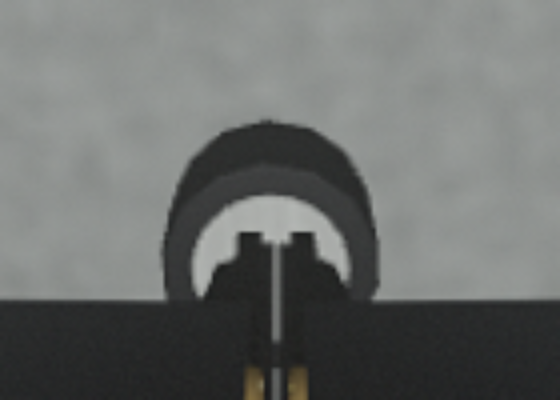

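The closed fingers stand in front of and above the steel face, so the visible tips are well above the specimen even though the TCP reads z = 6. I'll measure the true tip height by range.

```bash
python3 - <<'E'
from h import *
from scipy.spatial.transform import Rotation as Ro
s=env.state();c=env.read_camera('wrist')
R=Ro.from_euler('xyz',s['tcp_rot']).as_matrix();T=np.array(c['tool_from_camera'])
for u in(312,325):
  for v in range(262,282,2):
    z=c['range_z'][v,u];dx,dy=u-c['cx'],v-c['cy'];r=np.hypot(dx,dy);th=r/c['fx']
    print(u,v,np.round(R@(T[:3,:3]@(np.array([np.tan(th)*dx/r,np.tan(th)*dy/r,1])*z)+T[:3,3])+s['eef_pos'],1))
c=env.read_camera('side');z=c['range_z'];Rs=cv2.Rodrigues(np.array(c['rvec'],float))[0];t=np.array(c['tvec'],float).ravel()
v,u=np.mgrid[:480,:640];W=(np.stack([(u-c['cx'])/c['fx']*z,(v-c['cy'])/c['fy']*z,z],-1).astype(float)-t)@Rs
for vv in range(240,272,3): print(vv,[tuple(np.round(W[vv,x]).astype(int)) for x in(320,327,333,340)])
E
```

```text
312 262 [526.3   8.4  25.6]
312 264 [527.8   8.4  24.4]
312 266 [528.7   8.4  24.8]
312 268 [522.8   8.7  45.6]
312 270 [522.8   8.8  48.6]
312 272 [523.1   8.8  50.5]
312 274 [523.2   8.9  53.2]
312 276 [523.2   8.9  55.9]
312 278 [523.5   8.9  57.5]
312 280 [523.3   9.   60.6]
325 262 [526.3  15.3  25.4]
325 264 [527.6  15.3  24.9]
325 266 [528.7  15.3  24.9]
325 268 [523.2  15.   44.6]
325 270 [523.5  14.9  46.5]
325 272 [523.1  14.9  50.6]
325 274 [522.7  14.8  54.4]
325 276 [523.4  14.8  55.2]
325 278 [523.3  14.7  58. ]
325 280 [523.4  14.7  60.5]
240 [(np.int64(535), np.int64(100), np.int64(164)), (np.int64(527), np.int64(97), np.int64(162)), (np.int64(519), np.int64(94), np.int64(162)), (np.int64(510), np.int64(94), np.int64(164))]
243 [(np.int64(534), np.int64(103), np.int64(162)), (np.int64(526), np.int64(101), np.int64(162)), (np.int64(518), np.int64(100), np.int64(163)), (np.int64(509), np.int64(98), np.int64(164))]
246 [(np.int64(534), np.int64(103), np.int64(155)), (np.int64(525), np.int64(103), np.int64(158)), (np.int64(517), np.int64(103), np.int64(160)), (np.int64(50
[... 826 characters left out ...]
), np.int64(0)), (np.int64(540), np.int64(26), np.int64(25)), (np.int64(532), np.int64(23), np.int64(24)), (np.int64(509), np.int64(94), np.int64(121))]
264 [(np.int64(553), np.int64(16), np.int64(0)), (np.int64(540), np.int64(26), np.int64(17)), (np.int64(530), np.int64(28), np.int64(24)), (np.int64(521), np.int64(18), np.int64(14))]
267 [(np.int64(552), np.int64(22), np.int64(1)), (np.int64(540), np.int64(26), np.int64(10)), (np.int64(531), np.int64(26), np.int64(12)), (np.int64(521), np.int64(18), np.int64(6))]
270 [(np.int64(551), np.int64(28), np.int64(1)), (np.int64(540), np.int64(27), np.int64(3)), (np.int64(530), np.int64(26), np.int64(5)), (np.int64(520), np.int64(20), np.int64(0))]
```

The wrist and side ranges agree. The fingertips really end about 38 mm above the reported TCP: tips at z≈44 and body bottom at ≈121 with the TCP at 6. From now on I'll command TCP z = wanted tip height − 38 and watch the force.

```bash
python3 -m pendant '[[[0.65,0,0,0,0],[0.65,0,0,0,0],[0.65,0,0,0,0],[0.65,0,0,0,0],[0.65,0,0,0,0],[0.65,0,0,0,0],[0.65,0,0,0,0],[0.65,0,0,0,0]]]'
python3 -m pendant '[[[0.65,0,0,0,0],[0.65,0,0,0.005,0],[0.65,0,0,0.01,0],[0.65,0,0,0.015,0],[0.65,0,0,0.02,0],[0.65,0,0,0.025,0],[0.65,0,0,0.025,0],[0.65,0,0,0.025,0]]]'
python3 - <<'E'
from h import *
c=env.read_camera('wrist');cv2.imwrite('pics/w5.png',c['image'][180:330,180:460].repeat(2,0).repeat(2,1));print(env.state()['ft_force'])
E
```

```text
t: 7.05
eef_pos: [534.7, 11.8, 6.3]
tcp_rot: [3.142, 0.0, -3.138]
ft_force: [-0.1, -0.2, -0.3]
opening: 0.613
t: 7.85
eef_pos: [534.7, 11.9, -18.8]
tcp_rot: [3.141, -0.0, -3.138]
ft_force: [0.4, -0.7, 0.4]
opening: 0.65
[-0.14299044 -0.28468683 -0.79255545]
```

View pics/w5.png

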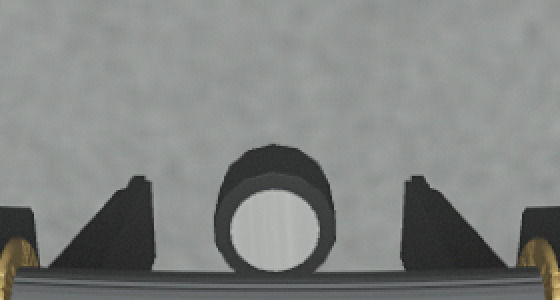

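The TCP reads −18.8 with no contact, and the steel specimen sits centred between the fingers, so the offset is confirmed.

```bash
python3 -m pendant '[[[0.65,0,0,0.006,0],[0.65,0,0,0.012,0],[0,0,0,0.012,0],[0,0,0,0.012,0],[0,0,0,0.012,0],[0,0,0,0.012,0],[0,0,0,0.012,0],[0,0,0,0.012,0]]]'
python3 -m pendant '[[[0,0,0,0,0],[0,0,0,0,0],[0,0,0,-0.01,0],[0,0,0,-0.02,0],[0,0,0,-0.04,0],[0,0,0,-0.06,0],[0,0,0,-0.08,0],[0,0,0,-0.08,0]]]'
```

```text
t: 8.7
eef_pos: [534.8, 11.8, -30.5]
tcp_rot: [3.142, 0.0, -3.138]
ft_force: [0.7, -0.5, 1.7]
opening: 0.31
t: 9.5
eef_pos: [536.0, 11.8, 52.3]
tcp_rot: [-3.141, 0.005, -3.138]
ft_force: [-0.4, -0.1, -0.1]
opening: 0.311
```

```bash
python3 -m pendant '[[[0,0.125,0.292,0,0],[0,0.125,0.292,0,0],[0,0.125,0.292,0,0],[0,0.125,0.292,0,0],[0,0.125,0.292,0,0],[0,0.125,0.292,0,0],[0,0.125,0.292,0,0],[0,0.125,0.292,0,0]]]'
python3 -m pendant '[[[0,0,0,0,0],[0,0,0,0,0],[0,0,0,0.02,0],[0,0,0,0.04,0],[0,0,0,0.055,0],[0,0,0,0.055,0],[0,0,0,0.055,0],[0,0,0,0.055,0]]]'
python3 - <<'E'
from h import *
c=env.read_camera('wrist');cv2.imwrite('pics/w6.png',c['image']);s=env.state();print(s['eef_pos'],s['tcp_rot'])
E
```

```text
t: 10.3
eef_pos: [407.4, 305.3, 49.1]
tcp_rot: [3.142, -0.0, -3.135]
ft_force: [0.7, 0.0, -0.8]
opening: 0.31
t: 11.1
eef_pos: [409.4, 303.2, -4.9]
tcp_rot: [3.141, 0.001, -3.139]
ft_force: [-0.0, -0.5, 0.3]
opening: 0.313
[409.34601285 303.35572124  -4.84904805] [ 3.14089173e+00  1.16202855e-03 -3.13894847e+00]
```

View pics/w6.png

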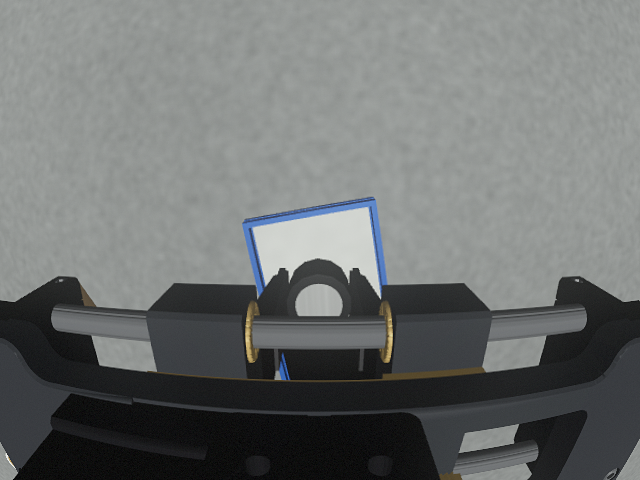

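The steel specimen (face at 320,298) is held over the white-lined bay of the blue tray.

```bash
python3 -m pendant '[[[0,0,0,0.01,0],[0,0,0,0.018,0],[0,0,0,0.0215,0],[0,0,0,0.0215,0],[0,0,0,0.0215,0],[0,0,0,0.0215,0],[0.5,0,0,0.0215,0],[0.5,0,0,0.0215,0]]]'
python3 -m pendant '[[[0.5,0,0,0,0],[0.5,0,0,0,0],[0.5,0,0,0,0],[0.6,0,0,-0.02,0],[0.65,0,0,-0.05,0],[0.65,0,0,-0.1,0],[0.65,0,0,-0.13,0],[0.65,0,0,-0.13,0]]]'
python3 - <<'E'
from h import *
delta((452,-142,60),np.pi)
E
```

```text
t: 11.95
eef_pos: [408.7, 303.5, -27.2]
tcp_rot: [3.142, -0.0, -3.138]
ft_force: [-0.3, -0.3, 0.2]
opening: 0.425
t: 12.75
eef_pos: [410.3, 304.4, 106.6]
tcp_rot: [3.138, 0.006, -3.138]
ft_force: [0.0, 0.2, -0.1]
opening: 0.645
shift [-0.0399 -0.4467  0.0454]
turn 0.003
```

```bash
python3 -m pendant '[[[0.65,-0.036,-0.385,0.02,0.003],[0.65,-0.036,-0.385,0.02,0.003],[0.65,-0.036,-0.385,0.02,0.003],[0.65,-0.036,-0.385,0.02,0.003],[0.65,-0.036,-0.385,0.02,0.003],[0.65,-0.036,-0.385,0.02,0.003],[0.65,-0.036,-0.385,0.02,0.003],[0.65,-0.036,-0.385,0.02,0.003]]]'
python3 -m pendant '[[[0.65,-0.006,-0.03,0,0],[0.65,-0.006,-0.061,0.02,0],[0.65,-0.006,-0.061,0.02,0],[0.65,-0.006,-0.061,0.02,0],[0.65,-0.006,-0.061,0.02,0],[0.65,-0.006,-0.061,0.02,0],[0.65,-0.006,-0.061,0.02,0],[0.65,-0.006,-0.061,0.02,0]]]'
python3 - <<'E'
from h import *
s=env.state();c=env.read_camera('wrist');cv2.imwrite('pics/w7.png',c['image'])
hsv=cv2.cvtColor(c['image'],cv2.COLOR_BGR2HSV)
for a in(0,172):
    m=cv2.inRange(hsv,(a,150,60),(a+7,255,255));print(m.sum()//255,[np.round(x,1) for x in np.argwhere(m>0).mean(0)[::-1]] if m.any() else '')
print(s['eef_pos'],s['tcp_rot'])
delta((452,-142,-31),np.pi)
E
```

```text
t: 13.55
eef_pos: [445.6, -84.0, 82.0]
tcp_rot: [3.141, -0.001, 3.141]
ft_force: [0.6, 0.3, -0.4]
opening: 0.649
t: 14.35
eef_pos: [452.2, -142.0, 63.1]
tcp_rot: [-3.141, 0.001, -3.141]
ft_force: [0.1, -0.4, -0.3]
opening: 0.652
544 [np.float64(319.1), np.float64(247.4)]
0 
[ 452.20924551 -141.99176253   63.11864657] [-3.14141553e+00  5.70344850e-04 -3.14050958e+00]
shift [0.0002 0.0001 0.0941]
turn 0.001
```

View pics/w7.png

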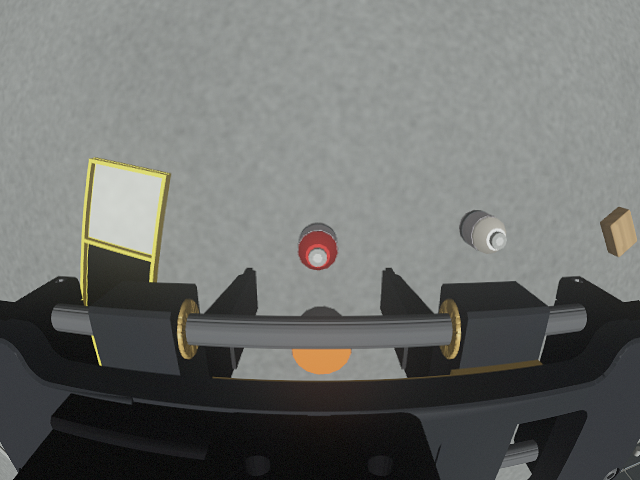

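The red objective's nose is at (318,258), centred between the fingers. Descending and gripping.

```bash
python3 -m pendant '[[[0.65,0,0,0.03,0],[0.65,0,0,0.06,0],[0.65,0,0,0.08,0],[0.65,0,0,0.093,0],[0.65,0,0,0.093,0],[0,0,0,0.093,0],[0,0,0,0.093,0],[0,0,0,0.093,0]]]'
python3 -m pendant '[[[0,0,0,0,0],[0,0,0,0,0],[0,0,0,0,0],[0,0,0,-0.015,0],[0,0,0,-0.04,0],[0,0,0,-0.07,0],[0,0,0,-0.1,0],[0,0,0,-0.1,0]]]'
```

```text
t: 15.2
eef_pos: [452.4, -142.6, -29.4]
tcp_rot: [-3.141, 0.001, -3.141]
ft_force: [-0.4, -1.1, -0.3]
opening: 0.453
t: 16.0
eef_pos: [453.4, -143.0, 72.7]
tcp_rot: [-3.139, 0.005, -3.141]
ft_force: [0.2, -0.4, -2.0]
opening: 0.288
```

```bash
python3 -m pendant '[[[0,-0.018,0.385,0,0],[0,-0.018,0.385,0,0],[0,-0.018,0.385,0,0],[0,-0.018,0.385,0,0],[0,-0.018,0.385,0,0],[0,-0.018,0.385,0,0],[0,-0.018,0.385,0,0],[0,-0.018,0.385,0,0]]]'
python3 -m pendant '[[[0,-0.004,0.04,0,0],[0,-0.004,0.073,0,0],[0,-0.004,0.073,0,0],[0,-0.004,0.073,0.02,0],[0,-0.004,0.073,0.045,0],[0,-0.004,0.073,0.07,0],[0,-0.004,0.073,0.07,0],[0,-0.004,0.073,0.07,0]]]'
python3 - <<'E'
from h import *
c=env.read_camera('wrist');cv2.imwrite('pics/w8.png',c['image'][100:400,150:490].repeat(2,0).repeat(2,1));s=env.state();print(s['eef_pos'],s['tcp_rot'])
delta((474.3,315.6,-25.5))
E
```

```text
t: 16.8
eef_pos: [469.2, 245.3, 68.9]
tcp_rot: [-3.141, -0.001, -3.14]
ft_force: [0.1, 0.2, -1.0]
opening: 0.289
t: 17.6
eef_pos: [473.7, 315.0, -0.4]
tcp_rot: [-3.141, -0.001, 3.141]
ft_force: [0.2, 0.4, -1.0]
opening: 0.285
[4.74181272e+02 3.15359349e+02 3.30658999e-01] [3.14146418e+00 1.53588776e-04 3.14147186e+00]
shift [-0.0001  0.0002  0.0258]
```

View pics/w8.png

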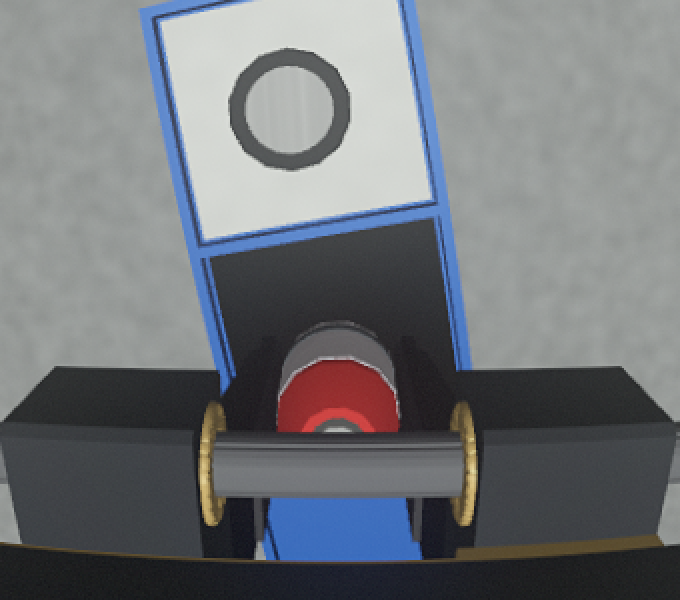

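The steel specimen stands centred in the white bay (crop 290,110), and the red objective is over the black bay. Lowering and releasing.

```bash
python3 -m pendant '[[[0,0,0,0.01,0],[0,0,0,0.02,0],[0,0,0,0.026,0],[0,0,0,0.026,0],[0,0,0,0.026,0],[0,0,0,0.026,0],[0.45,0,0,0.026,0],[0.45,0,0,0.026,0]]]'
python3 -m pendant '[[[0.45,0,0,0,0],[0.45,0,0,0,0],[0.45,0,0,0,0],[0.5,0,0,-0.03,0],[0.8,0,0,-0.07,0],[0.8,0,0,-0.11,0],[0.8,0,0,-0.13,0],[0.8,0,0,-0.13,0]]]'
python3 - <<'E'
from h import *
delta((525,-138,65),np.pi)
E
```

```text
t: 18.45
eef_pos: [474.0, 315.6, -26.1]
tcp_rot: [3.141, 0.0, -3.141]
ft_force: [0.5, 0.6, 0.1]
opening: 0.404
t: 19.25
eef_pos: [475.1, 316.2, 106.8]
tcp_rot: [3.139, 0.005, -3.141]
ft_force: [-0.8, 0.6, -1.0]
opening: 0.766
shift [-0.0496 -0.4544  0.0409]
turn 0.0
```

```bash
python3 -m pendant '[[[0.8,-0.043,-0.385,0.03,0],[0.8,-0.043,-0.385,0.03,0],[0.8,-0.043,-0.385,0.03,0],[0.8,-0.043,-0.385,0.03,0],[0.8,-0.043,-0.385,0.03,0],[0.8,-0.043,-0.385,0.03,0],[0.8,-0.043,-0.385,0.03,0],[0.8,-0.043,-0.385,0.03,0]]]'
python3 -m pendant '[[[0.8,-0.008,-0.04,0,0],[0.8,-0.008,-0.069,0,0],[0.8,-0.008,-0.069,0,0],[0.8,-0.008,-0.069,0.02,0],[0.8,-0.008,-0.069,0.04,0],[0.8,-0.008,-0.069,0.045,0],[0.8,-0.008,-0.069,0.045,0],[0.8,-0.008,-0.069,0.045,0]]]'
python3 - <<'E'
from h import *
s=env.state();c=env.read_camera('wrist')
m=cv2.inRange(cv2.cvtColor(c['image'],cv2.COLOR_BGR2HSV),(8,130,100),(18,255,255));m[300:]=0
n,l,st,ce=cv2.connectedComponentsWithStats(m);i=1+st[1:,4].argmax();print(st[i],ce[i],wristw(c,s,(st[i][0]+st[i][2]/2,ce[i][1]),36))
cv2.imwrite('pics/w9.png',c['image'])
print(s['eef_pos']);delta((525,-138,-25))
E
```

```text
t: 20.05
eef_pos: [516.4, -72.0, 72.5]
tcp_rot: [3.141, -0.001, 3.141]
ft_force: [0.5, 0.8, 0.7]
opening: 0.805
t: 20.85
eef_pos: [525.2, -138.1, 29.2]
tcp_rot: [3.142, 0.0, -3.141]
ft_force: [0.2, -0.0, 0.2]
opening: 0.798
[ 278  230   75   70 4297] [315.13311613 266.33907377] [ 523.33336662 -139.73052849   36.        ]
[ 525.19555982 -138.05899554   29.1675042 ]
shift [0.0004 0.0002 0.0544]
```

```bash
python3 -m pendant '[[[0.8,0.001,-0.001,0.02,0],[0.8,0.001,-0.001,0.04,0],[0.8,0.001,-0.001,0.054,0],[0.8,0.001,-0.001,0.054,0],[0.8,0.001,-0.001,0.054,0],[0,0.001,-0.001,0.054,0],[0,0.001,-0.001,0.054,0],[0,0.001,-0.001,0.054,0]]]'
python3 -m pendant '[[[0,0,0,0,0],[0,0,0,0,0],[0,0,0,0,0],[0,0,0,0,0],[0,0,0,-0.02,0],[0,0,0,-0.05,0],[0,0,0,-0.09,0],[0,0,0,-0.09,0]]]'
```

```text
t: 21.7
eef_pos: [524.3, -139.5, -24.6]
tcp_rot: [-3.141, 0.001, -3.141]
ft_force: [0.2, 0.3, -0.1]
opening: 0.603
t: 22.5
eef_pos: [525.9, -140.1, 68.7]
tcp_rot: [-3.139, 0.006, -3.141]
ft_force: [0.6, 0.2, -0.8]
opening: 0.454
```

```bash
python3 -m pendant '[[[0,-0.014,0.385,0,0],[0,-0.014,0.385,0,0],[0,-0.014,0.385,0,0],[0,-0.014,0.385,0,0],[0,-0.014,0.385,0,0],[0,-0.014,0.385,0,0],[0,-0.014,0.385,0,0],[0,-0.014,0.385,0,0]]]'
python3 -m pendant '[[[0,-0.002,0.045,0,0],[0,-0.002,0.0815,0,0],[0,-0.002,0.0815,0,0],[0,-0.002,0.0815,0.02,0],[0,-0.002,0.0815,0.045,0],[0,-0.002,0.0815,0.065,0],[0,-0.002,0.0815,0.065,0],[0,-0.002,0.0815,0.065,0]]]'
python3 - <<'E'
from h import *
c=env.read_camera('wrist');cv2.imwrite('pics/w10.png',c['image'][100:400,150:490].repeat(2,0).repeat(2,1));s=env.state();print(s['eef_pos'],s['tcp_rot'])
delta((540.3,327.4,-20.5))
E
```

```text
t: 23.3
eef_pos: [537.2, 248.5, 63.8]
tcp_rot: [-3.142, -0.001, -3.14]
ft_force: [-0.1, -1.0, -1.1]
opening: 0.459
t: 24.1
eef_pos: [539.8, 326.5, -0.5]
tcp_rot: [-3.141, -0.001, 3.141]
ft_force: [0.2, -0.2, 0.1]
opening: 0.459
[5.40222761e+02 3.26807311e+02 2.66281201e-01] [3.14144223e+00 2.62267258e-04 3.14144229e+00]
shift [-0.0001  0.0006  0.0208]
```

View pics/w10.png

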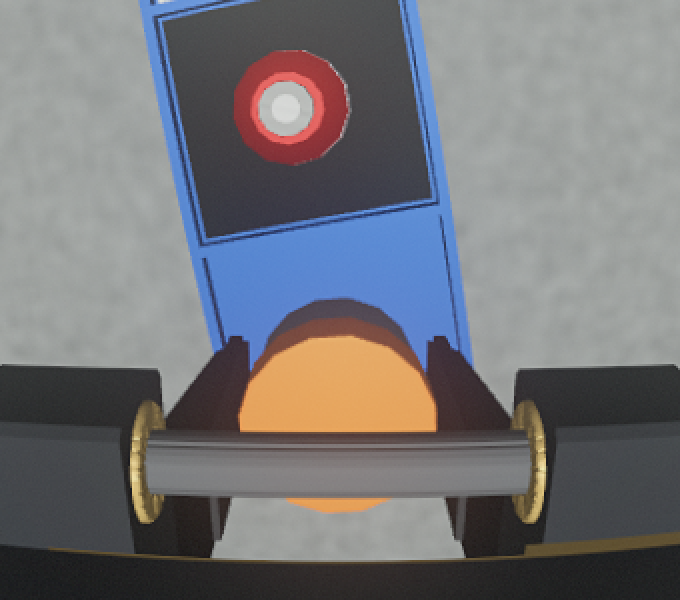

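The red objective stands upright and centred in the black bay, and the jar is over the bare bay. Lowering and releasing.

```bash
python3 -m pendant '[[[0,0,0,0.01,0],[0,0,0,0.017,0],[0,0,0,0.021,0],[0,0,0,0.021,0],[0,0,0,0.021,0],[0,0,0,0.021,0],[0.65,0,0,0.021,0],[0.65,0,0,0.021,0]]]'
python3 -m pendant '[[[0.65,0,0,0,0],[0.65,0,0,0,0],[0.65,0,0,0,0],[0.65,0,0,-0.03,0],[0.65,0,0,-0.07,0],[0.65,0,0,-0.09,0],[0.65,0,0,-0.09,0],[0.65,0,0,-0.09,0]]]'
python3 - <<'E'
from h import *
delta((543.3,123.7,30),np.pi)
E
```

```text
t: 24.95
eef_pos: [540.0, 327.1, -21.1]
tcp_rot: [3.141, 0.0, -3.141]
ft_force: [-0.9, 0.2, 0.5]
opening: 0.567
t: 25.75
eef_pos: [539.8, 327.0, 68.7]
tcp_rot: [3.141, 0.0, -3.141]
ft_force: [-0.1, 0.7, -0.4]
opening: 0.649
shift [-0.0035 -0.2033  0.0387]
turn 0.0
```

```bash
python3 -m pendant '[[[0.65,-0.0035,-0.05,0,0],[0.65,-0.0035,-0.1,0,0],[0.65,-0.0035,-0.15,0,0],[0.65,-0.0035,-0.2,0,0],[0.65,-0.0035,-0.203,0.02,0],[0.65,-0.0035,-0.203,0.039,0],[0.65,-0.0035,-0.203,0.039,0],[0.65,-0.0035,-0.203,0.039,0]]]'
python3 - <<'E'
from h import *
s=env.state();c=env.read_camera('wrist')
m=cv2.inRange(cv2.cvtColor(c['image'],cv2.COLOR_BGR2HSV),(50,110,30),(75,255,255))
n,l,st,ce=cv2.connectedComponentsWithStats(m);i=1+st[1:,4].argmax();x,y,w,h,_=st[i];print(st[i])
cv2.imwrite('pics/w11.png',c['image'][180:380,180:460].repeat(2,0).repeat(2,1))
print(s['eef_pos'],s['opening']);delta((543.5,123.7,-30))
E
```

```text
t: 26.55
eef_pos: [543.0, 124.1, 29.1]
tcp_rot: [-3.141, -0.002, -3.141]
ft_force: [-0.7, 0.6, 0.5]
opening: 0.649
[295 244  48  43 562]
[542.96483094 124.12953427  29.08695479] 0.6490298722448181
shift [-0.0002 -0.0007  0.0597]
```

View pics/w11.png

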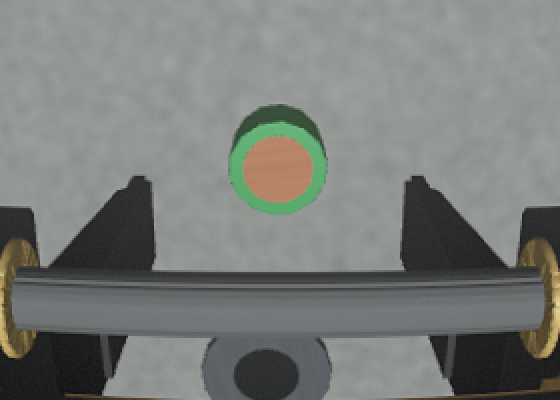

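The copper specimen (crop 277,169) is centred between the fingers, and the ring is clear behind. Descending and gripping.

```bash
python3 -m pendant '[[[0.65,0,0,0.02,0],[0.65,0,0,0.04,0],[0.65,0,0,0.055,0],[0.65,0,0,0.06,0],[0.65,0,0,0.06,0],[0,0,0,0.06,0],[0,0,0,0.06,0],[0,0,0,0.06,0]]]'
python3 -m pendant '[[[0,0,0,0,0],[0,0,0,0,0],[0,0,0,0,0],[0,0,0,0,0],[0,0,0,-0.02,0],[0,0,0,-0.05,0],[0,0,0,-0.09,0],[0,0,0,-0.1,0]]]'
python3 - <<'E'
from h import *
delta((424.6,-296.8,70),np.pi)
E
```

```text
t: 27.4
eef_pos: [543.8, 124.2, -29.5]
tcp_rot: [3.141, 0.001, -3.141]
ft_force: [0.0, 0.6, 0.8]
opening: 0.453
t: 28.2
eef_pos: [544.8, 124.3, 73.1]
tcp_rot: [3.141, 0.004, -3.141]
ft_force: [-0.1, 1.3, -1.0]
opening: 0.308
shift [ 0.1204 -0.421   0.0023]
turn 0.0
```

```bash
python3 -m pendant '[[[0,0.105,-0.372,0,0],[0,0.105,-0.372,0,0],[0,0.105,-0.372,0,0],[0,0.105,-0.372,0,0],[0,0.105,-0.372,0,0],[0,0.105,-0.372,0,0],[0,0.105,-0.372,0,0],[0,0.105,-0.372,0,0]]]'
python3 -m pendant '[[[0,0.014,-0.04,0,0],[0,0.014,-0.049,0,0],[0,0.014,-0.049,0,0],[0,0.014,-0.049,0.02,0],[0,0.014,-0.049,0.045,0],[0,0.014,-0.049,0.07,0],[0,0.014,-0.049,0.07,0],[0,0.014,-0.049,0.07,0]]]'
python3 - <<'E'
from h import *
c=env.read_camera('wrist');cv2.imwrite('pics/w12.png',c['image'][100:400,150:490].repeat(2,0).repeat(2,1));s=env.state();print(s['eef_pos'],s['tcp_rot'])
delta((424.6,-296.8,-26))
E
```

```text
t: 29.0
eef_pos: [437.3, -250.4, 69.2]
tcp_rot: [3.141, -0.001, 3.14]
ft_force: [0.8, 0.1, -0.0]
opening: 0.31
t: 29.8
eef_pos: [424.8, -295.8, -0.1]
tcp_rot: [3.141, -0.001, -3.14]
ft_force: [-1.2, -1.1, -1.1]
opening: 0.305
[ 425.08149234 -296.36773831    0.50975087] [-3.14150968e+00  2.78538979e-04 -3.14037357e+00]
shift [ 0.0005 -0.0004  0.0265]
```

View pics/w12.png

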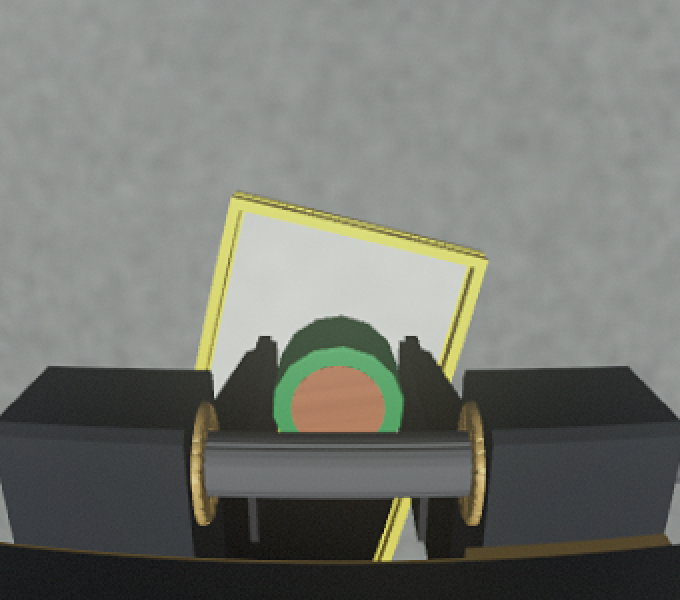

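The copper specimen is centred over the yellow tray's white bay. Lowering and releasing.

```bash
python3 -m pendant '[[[0,0,0,0.01,0],[0,0,0,0.02,0],[0,0,0,0.0265,0],[0,0,0,0.0265,0],[0,0,0,0.0265,0],[0,0,0,0.0265,0],[0.48,0,0,0.0265,0],[0.48,0,0,0.0265,0]]]'
python3 -m pendant '[[[0.48,0,0,0,0],[0.48,0,0,0,0],[0.48,0,0,0,0],[0.55,0,0,-0.03,0],[0.65,0,0,-0.07,0],[0.65,0,0,-0.11,0],[0.65,0,0,-0.12,0],[0.65,0,0,-0.12,0]]]'
python3 - <<'E'
from h import *
delta((619,-141,60),np.pi)
E
```

```text
t: 30.65
eef_pos: [424.6, -297.0, -26.6]
tcp_rot: [-3.142, 0.0, -3.141]
ft_force: [-0.7, 0.0, -0.0]
opening: 0.423
t: 31.45
eef_pos: [425.1, -297.4, 94.7]
tcp_rot: [-3.139, 0.002, -3.141]
ft_force: [-0.1, 0.0, -0.3]
opening: 0.649
shift [-0.1939  0.1564  0.0348]
turn 0.0
```

```bash
python3 -m pendant '[[[0.65,-0.194,0.156,0.034,0],[0.65,-0.194,0.156,0.034,0],[0.65,-0.194,0.156,0.034,0],[0.65,-0.194,0.156,0.034,0],[0.65,-0.194,0.156,0.034,0],[0.65,-0.194,0.156,0.034,0],[0.65,-0.194,0.156,0.034,0],[0.65,-0.194,0.156,0.034,0]]]'
python3 - <<'E'
from h import *
s=env.state();c=env.read_camera('wrist');cv2.imwrite('pics/w13.png',c['image'][180:380,180:460].repeat(2,0).repeat(2,1))
print(s['eef_pos'])
for v in(252,255,258,261): print(v,np.round(wristw(c,s,(318,v),45),1))
E
```

```text
t: 32.25
eef_pos: [617.3, -141.3, 58.2]
tcp_rot: [3.141, -0.002, 3.141]
ft_force: [0.9, -1.1, 0.2]
opening: 0.649
[ 617.32389636 -141.32288334   58.15296955]
252 [ 612.8 -141.6   45. ]
255 [ 614.7 -141.6   45. ]
258 [ 616.6 -141.6   45. ]
261 [ 618.6 -141.6   45. ]
```

View pics/w13.png

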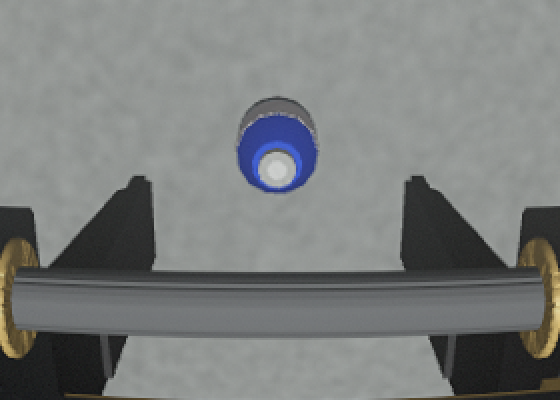

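The blue nose at full-image (318,265) maps to x≈621, y≈−141.6, about 2 mm beyond the commanded position.

```bash
python3 -m pendant '[[[0.65,-0.002,0,0.03,0],[0.65,-0.002,0,0.06,0],[0.65,-0.002,0,0.08,0],[0.65,-0.002,0,0.089,0],[0.65,-0.002,0,0.089,0],[0,-0.002,0,0.089,0],[0,-0.002,0,0.089,0],[0,-0.002,0,0.089,0]]]'
python3 -m pendant '[[[0,0,0,0,0],[0,0,0,0,0],[0,0,0,0,0],[0,0,0,0,0],[0,0,0,-0.02,0],[0,0,0,-0.05,0],[0,0,0,-0.08,0],[0,0,0,-0.08,0]]]'
python3 - <<'E'
from h import *
delta((489.6,-312.5,50),np.pi)
E
```

```text
t: 33.1
eef_pos: [621.0, -141.1, -28.6]
tcp_rot: [-3.141, 0.002, -3.141]
ft_force: [1.0, -0.4, 0.2]
opening: 0.453
t: 33.9
eef_pos: [622.2, -141.4, 53.8]
tcp_rot: [-3.14, 0.005, -3.141]
ft_force: [0.3, 1.4, -1.8]
opening: 0.289
shift [ 0.1327 -0.171   0.0034]
turn 0.0
```

```bash
python3 -m pendant '[[[0,0.131,-0.171,0,0],[0,0.131,-0.171,0,0],[0,0.131,-0.171,0,0],[0,0.131,-0.171,0,0],[0,0.131,-0.171,0,0],[0,0.131,-0.171,0,0],[0,0.131,-0.171,0.02,0],[0,0.131,-0.171,0.045,0]]]'
python3 -m pendant '[[[0,0,0,0,0],[0,0,0,0,0],[0,0,0,0,0],[0,0,0,0,0],[0,0,0,0,0],[0,0,0,0,0],[0,0,0,0,0],[0,0,0,0,0]]]'
python3 - <<'E'
from h import *
c=env.read_camera('wrist');cv2.imwrite('pics/w14.png',c['image'][100:400,150:490].repeat(2,0).repeat(2,1));s=env.state();print(s['eef_pos'],s['tcp_rot'])
delta((489.6,-312.5,-25.5))
E
```

```text
t: 34.7
eef_pos: [490.7, -311.3, 5.1]
tcp_rot: [-3.141, 0.001, -3.141]
ft_force: [-0.5, -0.2, -2.0]
opening: 0.286
t: 35.5
eef_pos: [489.6, -312.0, 5.4]
tcp_rot: [3.142, 0.0, -3.142]
ft_force: [-0.2, -0.1, -1.7]
opening: 0.289
[ 489.54668519 -311.9652217     5.34781672] [ 3.14153453e+00  9.08581046e-05 -3.14150283e+00]
shift [-0.0001 -0.0005  0.0308]
```

View pics/w14.png

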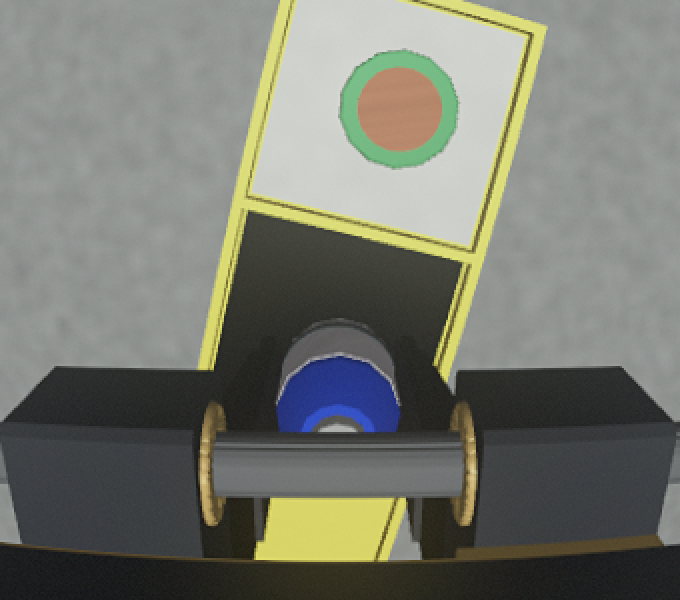

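The copper specimen stands centred in its bay, and the blue objective is over the black bay. Lowering, releasing and retreating.

```bash
python3 -m pendant '[[[0,0,0,0.012,0],[0,0,0,0.024,0],[0,0,0,0.031,0],[0,0,0,0.031,0],[0,0,0,0.031,0],[0,0,0,0.031,0],[0.45,0,0,0.031,0],[0.45,0,0,0.031,0]]]'
python3 -m pendant '[[[0.45,0,0,0,0],[0.45,0,0,0,0],[0.45,0,0,0,0],[0.5,0,0,-0.03,0],[0.6,0,0,-0.07,0],[0.6,0,0,-0.12,0],[0.6,0,0,-0.16,0],[0.6,0,0,-0.18,0]]]'
python3 -m pendant '[[[0.6,0.03,0.05,0,0],[0.6,0.06,0.09,0,0],[0.6,0.08,0.13,0,0],[0.6,0.08,0.16,0,0],[0.6,0.08,0.16,0,0],[0.6,0.08,0.16,0,0],[0.6,0.08,0.16,0,0],[0.6,0.08,0.16,0,0]]]'
python3 - <<'E'
from h import *
a=env.read_camera('top')['image'];b=env.read_camera('side')['image']
cv2.imwrite('pics/final.png',np.vstack([cv2.resize(a[160:380,80:580],(640,282)),cv2.resize(b[60:480,120:520],(318,300)).repeat(2,1)[:,:636] if 0 else cv2.copyMakeBorder(cv2.resize(b[90:480,150:520],(300,316)),0,0,0,340,cv2.BORDER_CONSTANT)]))
E
```

```text
t: 36.35
eef_pos: [489.6, -312.0, -25.6]
tcp_rot: [-3.142, 0.0, -3.141]
ft_force: [0.2, 0.2, 0.4]
opening: 0.404
t: 37.15
eef_pos: [490.3, -312.5, 158.1]
tcp_rot: [-3.139, 0.004, -3.141]
ft_force: [0.7, -0.7, -0.0]
opening: 0.599
t: 37.95
eef_pos: [409.8, -152.8, 154.1]
tcp_rot: [3.142, -0.0, 3.141]
ft_force: [0.7, 0.2, 0.0]
opening: 0.601
```

View pics/final.png

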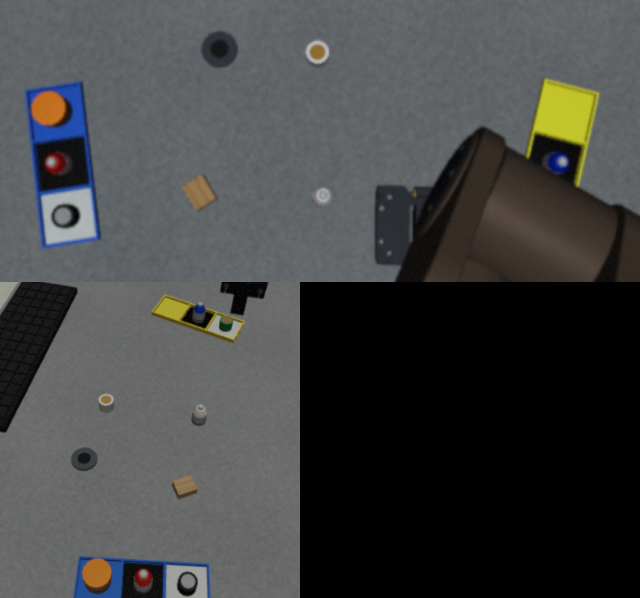

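All five parts stand upright in their bays; the brass specimen, white objective, ring and block are where they were. I'll do one numeric check of top heights before handing in.

```bash
python3 - <<'E'
from h import *
for cam in('top','side'):
    c=env.read_camera(cam);z=c['range_z'];R=cv2.Rodrigues(np.array(c['rvec'],float))[0];t=np.array(c['tvec'],float).ravel()
    v,u=np.mgrid[:480,:640];W=(np.stack([(u-c['cx'])/c['fx']*z,(v-c['cy'])/c['fy']*z,z],-1).astype(float)-t)@R
    for n,x,y,h in[('steel',408.7,303.5,28),('red',474,315.5,49),('jar',540,327,40),('copper',424.6,-297,28),('blue',489.6,-312,49),('brass',623.8,-8.4,24),('white',440.5,-19.8,45)]:
        m=(np.hypot(W[...,0]-x,W[...,1]-y)<30)&(abs(W[...,2]-h)<4)&(z>0)
        print(cam,n,m.sum(),(np.round((W[m].min(0)+W[m].max(0))/2,1),np.round(np.percentile(W[m][:,2],[5,50,95]),1)) if m.any() else '')
E
```

```text
top steel 275 (array([408.8, 303.1,  28.1]), array([25.8, 29. , 31.5]))
top red 73 (array([474.2, 315.8,  48.8]), array([45.1, 48.6, 51.7]))
top jar 565 (array([541.6, 326.3,  40. ]), array([37.6, 40.7, 43.2]))
top copper 0 
top blue 67 (array([ 488.7, -309.9,   49. ]), array([45.3, 48.1, 51.5]))
top brass 249 (array([623.4,  -8.4,  24. ]), array([21.4, 24.5, 27.2]))
top white 66 (array([442. , -18.2,  45.2]), array([41.7, 44.7, 47.8]))
side steel 485 (array([408.6, 304.9,  27.8]), array([25.4, 27.6, 29.7]))
side red 90 (array([473.1, 317.8,  48.1]), array([45.6, 48.5, 50.7]))
side jar 1050 (array([541.4, 328.3,  39.5]), array([37.5, 39.6, 41.6]))
side copper 151 (array([ 424.2, -295. ,   27.4]), array([25.1, 27.4, 29.9]))
side blue 33 (array([ 488.4, -307.9,   47.6]), array([45.4, 48. , 49.7]))
side brass 233 (array([623.5,  -6.9,  23.3]), array([21.1, 23.5, 25.6]))
side white 50 (array([440.7, -16.5,  43.9]), array([41.4, 43.9, 46. ]))
```

```bash
python3 -c "
from cell import env
print(env.job_done(),env.state()['t'])"
```

```text
the job is handed in; nothing more can be done
the job is handed in; nothing more can be done
```

Both kits are made up and the job is handed in, at about 38 s on the robot's clock. I placed the parts in the order listed: steel specimen, red objective and jar in the blue tray, then copper specimen and blue objective in the yellow tray.

**Final checks:** The last camera views show all five parts upright and near the centre of the correct bays. Top heights measured by range match parts standing on the 4 mm bay floors: specimens about 28 mm, objectives about 48–49 mm, jar about 40 mm. The copper specimen was hidden by the arm in the last top view, so its final height comes from the side camera alone (27.4 mm). The brass specimen and the white objective are upright and unmoved to within the cameras' accuracy (about 2–3 mm). The ring and the block look unmoved in the pictures.

**What went wrong or disagreed:**
- **Missed grips:** The first two attempts on the steel specimen closed on air without touching it. I blamed the first on slow fingers, but the actual cause of both was the tip height below.
- **Tip height:** The real fingertips end about 38 mm short of the reported TCP, contrary to the specification. I confirmed this with the wrist and side ranges and allowed for it in every later move.
- **Camera agreement:** The top and side cameras differ by about 2 mm, which is well inside the room in the bays.

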